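# Close a badge reader on its desk stand and hold it shut

## Robot

A 6-joint arm with a two-finger parallel gripper is mounted at the origin on the work surface. World frame = base frame: x ahead of the robot, y to its left, z up, the work surface at z = 0. Lengths are in mm, angles in rad, forces in N, time in s.
With the tool pointing down it reaches from about 350 to 975 mm from the base axis. Payload 17.4 kg.
Tool frame: the origin (TCP) lies on the centre line of the jaws, within the pads' length; the fingertips stand 11 mm ahead of it and the grasp point (between the pads) lies 8 mm behind it; z points along the fingers, y is the line along which they close (so a half turn about z gives the same grasp; the last joint's range is limited). The gripper opens to 85 mm and grips with 20 to 120 N. Pads are 22 mm wide; open, the fingers measure 114 mm over their backs; the gripper's body (76 mm by 85 mm) begins 54 mm behind the grasp point. The pads swing forward as they close: fully open they stand 13 mm farther back than shut.
Start: joints at [-1.145, 0.116, 1.442, -0, 1.584, -0.038], TCP at [301.953, -603.703, 242.303] pointing down, gripper open.
Joint ranges: [-2.83, 2.83], [-0.83, 2.19], [0.07, 2.5], [-1.14, 4.28], [0.01, 3], [-2.97, 2.97]. Speed limits (rad/s): [1.89, 1.89, 2.22, 3.14, 3.14, 3.14].

## Interface

Orientations are given as [roll, pitch, yaw] about the fixed x, y, z axes, in that order (R = Rz(yaw) Ry(pitch) Rx(roll)).
In Python, from station import readout, camera, sign_off gives the robot as it stands. The module is installed in compiled form; this text tells all that it offers.
- The arm moves only by the tool send_rows, never from a script. Its argument "moves" is a list of rows, each an object of numbers: "ax", "ay", "az": the turn, a rotation vector about the tool's x, y, z in degrees; "tx", "ty", "tz": the shift along the tool's x, y, z in m; "gripper": the finger opening in m, from 0 to 0.0854. In form: [{"ax": .., "ay": .., "az": .., "tx": .., "ty": .., "tz": .., "gripper": ..}, ...]. A call has 1 to 12 rows; each row is the pose to reach, as a shift and turn from the pose commanded when the call began, along the tool's axes at that moment; what a row does not reach only later rows make up. A row lasts 1/12 s, in which the tool goes at most 41.7 mm and 7.16 degrees, less where a joint would pass 70% of its speed; a pose out of reach is approached as far as the arm can. A call with a gripper value outside its range is refused whole. The fingers move at their own pace and stop on an object; "grip_force" is the grip in N (left out, the last holds). Time passes only in rows, so rows that repeat a pose let the fingers close. It gives the time, the measured TCP pose, the force, the opening and the grip force at its end, in the units of the state.
- readout.get_obs(): the state, without advancing time (a new reading comes with each control period).
- camera(name): name is "side" or "top"; returns a dict with "frame" (400x640x3 uint8, red, green, blue), "vfov" (degrees; the focal length in pixels is half the picture's height over the tangent of half this angle, whatever the lens; pixels are square), "cx", "cy" (the principal point, pixels), "dist_coeffs" ([k1, k2, p1, p2, k3] as OpenCV has them; the pictures are not rectified), "xyz" and "rotation" of the camera in the world. Camera axes: x right, y down, z forward; pixel columns grow to the right and rows downward; lengths in mm; the calibration is good to about 2 mm. A picture is of the moment at which its call begins. There is no depth.
- sign_off(): hands the job in; it is judged then, once.
The state is a dict: "time_s": time; "qpos": joint angles; "joint_velocities": joint speeds; "joint_torque": joint torques, N m; "eef_pos": TCP position; "eef_rot": TCP orientation; "ft_force": force on the tool from outside, world axes, zero at the start; "wrist_torque": the same for the moment, N m; "opening": finger opening in mm; "grip_force": force on a finger pad.
Only numpy, scipy, OpenCV 4.12 (cv2) and the standard library are available. Lean on these libraries where they do the work, as an engineer would, in place of code of your own. Each camera call takes 0.05 s, during which the arm holds its last target. There are 200 camera calls.

## Task

Put the badge reader together on its desk stand: first lay the grey rear shell, dowels up, on the stand's sloping cradle with its screw-terminal end against the ledge, centred and straight, and let go of it. Then fit the black cover over the two dowels with its display window towards the upper end, and press it steadily, without forcing, against the sprung contacts until the seam is closed all round. Finish while still holding the cover pressed shut with the gripper, so that a colleague can put in the screws; leave everything else on the desk where it is.

Things in the scene. Friction and masses are not known exactly. Their poses are not given: they have to be found in the camera images.
- cradle: Aluminium cradle plate on the desk stand, 130 x 44 mm, sloping at 0.35 rad; fixed, but placed differently each time. Origin: on its upper face, where the centre of the rear shell's underside belongs, 78 mm above the desk. x points up the slope, y across, z square out of the face. The ledge across its lower end rises 10 mm, inner face at x = -65 mm; the plate ends at x = +55 mm.
- stand: The desk stand that carries the cradle, fixed: a 170 x 110 x 10 mm dark steel foot with a 34 x 40 mm column to the cradle. Origin on the desk under the cradle's origin; x points the way the slope rises, z up.
- shell_mid (a point): Rear shell: loose grey flat box 130 (x) x 56 (y) x 16 mm (z), about 0.16 kg, lying on the desk dowels up. The point is the centre of the box, 8 mm above its underside. z is up, x points to the end that belongs at the top of the slope; a green screw-terminal strip lies at the -x end. Grasp it across its 56 mm width.
- shell: The same rear shell, origin at the centre of its underside, axes as shell_mid. On its upper face (the seam, 16 mm up) stand two brass bullet-nosed dowels 8 mm in diameter, at x = +46 and x = -38 mm on the centre line; they rise 12 mm, straight for 7 mm, then tapering to 3.6 mm.
- shell_terminals (a point): Middle of the green screw-terminal strip on the shell's upper face, 54 mm from the shell's centre towards its -x end: this end belongs against the ledge.
- cover_mid (a point): Front cover: loose black block 130 (x) x 58 (y) x 20 mm (z), about 0.13 kg, lying on the desk face up. The point is its centre, 10 mm above its underside. z is up, x points to the end with the display window and green status light. Closed, its centre is 18 mm above shell_mid along the shell's z, axes alike. Grasp it across its 58 mm width, fingertips not below its underside.
- cover: The same cover, origin at the centre of its underside, axes as cover_mid. Two 10 mm holes go right through it at x = +46 and x = -38 mm on the centre line and slide over the shell's dowels; it fits one way round only.
- cover_window (a point): Centre of the display window on the cover's upper face, 26 mm from the cover's centre towards its +x end.
- contacts (a joint): Sprung contact block (black, 22 x 30 mm, brass pins) in the shell's upper face, 3 mm from its centre towards +x. 0 = fully out, 5 mm above the seam; the value is how far it is pushed in (m). It pushes back with 3.5 N at first and 7.5 N at 5 mm; the cover's weight does not move it. Cover closed: about 0.005.
- mouse: Bystander: black computer mouse 104 x 58 x 34 mm, origin under its centre.
- stapler: Bystander: blue stapler 130 x 32 x 50 mm, origin under its centre.
- tape_dispenser: Bystander: grey tape dispenser 150 x 50 x 92 mm, origin under its centre.
- pen_cup: Bystander: dark pen cup, 76 mm across and 95 mm high, pens up to 155 mm; origin under its centre.
- screwdriver: Bystander: yellow screwdriver, 190 mm long, lying on the desk.
- screw_dish: Bystander: small white dish with the reader's screws, 72 mm across, 18 mm high, origin under its centre.
- badge: Bystander: flat blue badge holder 92 x 60 x 6 mm, origin under its centre.
Mind the look-alikes: they are no part of the job. Leave any orange or red look-alike of the shell alone.

How it is judged:
By the outcome, as a careful person would: the job done as asked, in the order asked, and still so for the second after the job is handed in, while the arm keeps its last pose, push and grip.
It also fails if it takes over 54 s, if anything falls off the work surface, if the arm or the gripper's body presses on something with over 40 N, if the wrist force passes 120 N, or if a joint passes its speed limit or range.

## Working session

There is one attempt and no reset: what is moved stays moved. The work goes in short steps, Python scripts to look and compute and a tool call to move; the robot and the scene stay as the last step left them, time stands still between calls to the robot, and variables do not carry over. Pictures are saved under pics/ and viewed, at most 10 in all, crops included, and the job is handed in when it is done.

Besides the shell and the picture viewer there is one more tool, called after "Request:" as a command line: name --argument value ..., lists and objects as JSON in quotes. send_rows: Moves the arm, as the interface text tells. Its arguments: {"type":"object","properties":{"moves":{"type":"array","items":{"type":"object","properties":{"ax":{"type":"number"},"ay":{"type":"number"},"az":{"type":"number"},"tx":{"type":"number"},"ty":{"type":"number"},"tz":{"type":"number"},"gripper":{"type":"number"}}}},"grip_force":{"type":"number"}},"required":["moves"]}

```bash
mkdir -p pics; python3 - <<'E'
from station import readout,camera
import cv2,numpy as np
o=readout.get_obs();print(o)
for n in("side","top"):
    c=camera(n);cv2.imwrite(f"pics/{n}0.png",c["frame"][:,:,::-1])
    print({k:v for k,v in c.items() if k!="frame"})
    np.save(f"pics/{n}0.npy",c,allow_pickle=True)
E
```

```text
{'time_s': 0.0, 'qpos': array([-1.14480648e+00,  1.16474421e-01,  1.44227674e+00,  3.10741867e-05,
        1.58400356e+00, -3.77925205e-02]), 'joint_velocities': array([-0.00055921, -0.0005597 , -0.00098169, -0.0020162 ,  0.00086613,
       -0.00094583]), 'joint_torque': array([ 1.15700746e-03, -7.31974268e+01, -6.32493281e+01,  7.86508463e-05,
        6.30853814e-03,  6.19282127e-05]), 'eef_pos': array([ 301.8788036 , -603.52803001,  241.56284211]), 'eef_rot': array([-3.14043259e+00, -7.49567865e-05,  4.63782715e-01]), 'ft_force': array([-0.21090764,  0.16222627, -0.03020616]), 'wrist_torque': array([ 0.03264897, -0.00011108,  0.04344852]), 'grip_force': 0.0, 'opening': 85.10003830040378}
{'vfov': 44.73550203428879, 'cx': 323.4382577581934, 'cy': 201.273108891058, 'dist_coeffs': array([-0.05133282,  0.        ,  0.        ,  0.        ,  0.        ]), 'xyz': array([-261.24659407,  886.61430246,  971.1334781 ]), 'rotation': array([-2.22442327, -0.02226011, -2.41120773])}
{'vfov': 46.99165567088027, 'cx': 325.0556699367696, 'cy': 197.66293471925633, 'dist_coeffs': array([-0.10220506,  0.        ,  0.        ,  0.        ,  0.        ]), 'xyz': array([ 397.86953881,   -2.07018423, 1427.49482998]), 'rotation': array([-3.06205189, -0.00759396, -1.58435484])}
```

View pics/top0.png

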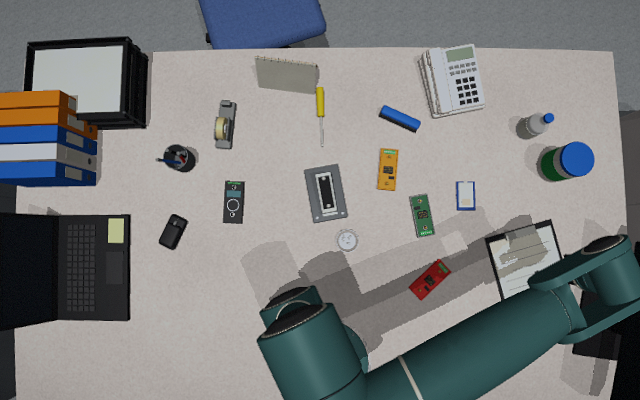

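View pics/side0.png

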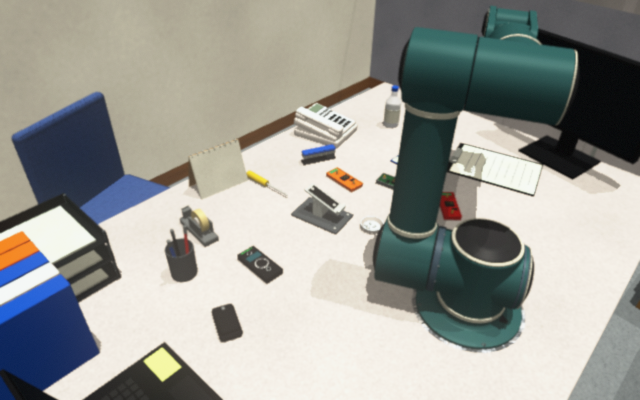

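The top view shows the cradle and stand at about (325,193), and the cover (black, window, ring) at (233,202). These could be taken for the shell: orange (387,169), red (430,279) and greenish (422,215). The mouse (173,231) could be taken for the cover. I'll check with one close crop.

```bash
python3 - <<'E'
import cv2,numpy as np
im=cv2.imread("pics/top0.png")
a=[im[140:245,205:265],im[140:245,290:360],im[140:245,365:445]]
a=np.hstack(a);cv2.imwrite("pics/crop0.png",cv2.resize(a,None,fx=3.8,fy=5.6 if 0 else 3.8,interpolation=cv2.INTER_CUBIC))
E
```

```text
(no output)
```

View pics/crop0.png

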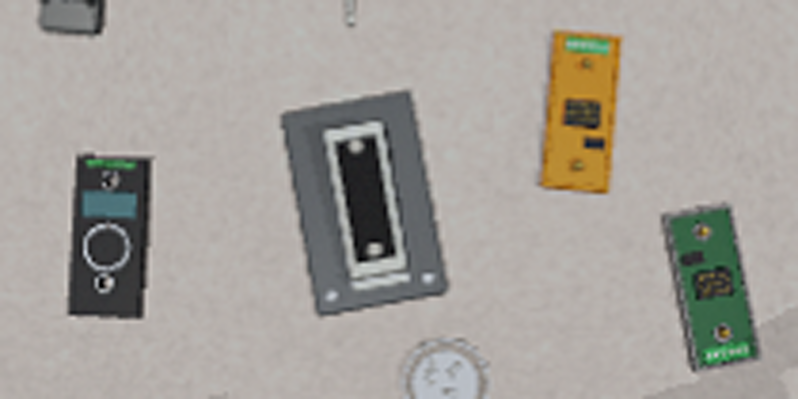

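The green-topped grey box at about (422,215) is the shell: brass dowels, terminals at its lower end, grey rim. The orange one at (387,169) and the red one at (430,279) are decoys. The black block at (233,202) is the cover, with its window and light towards the top of the image.

```bash
cat > h.py <<'E'
import cv2,numpy as np
from scipy.spatial.transform import Rotation as R
def K(c):
    f=200/np.tan(np.radians(c["vfov"]/2)); return np.array([[f,0,c["cx"]],[0,f,c["cy"]],[0,0,1.]])
def rot(c): return R.from_euler("xyz",c["rotation"]).as_matrix()
def ray(c,p):
    u=cv2.undistortPoints(np.array(p,float).reshape(-1,1,2),K(c),c["dist_coeffs"]).reshape(-1,2)
    return np.c_[u,np.ones(len(u))]@rot(c).T
def onz(c,p,z):
    d=ray(c,p); return c["xyz"]+d*((np.asarray(z)-c["xyz"][2])/d[:,2])[:,None]
def proj(c,P):
    Rc=rot(c).T; return cv2.projectPoints(np.array(P,float).reshape(-1,1,3),cv2.Rodrigues(Rc)[0],-Rc@c["xyz"],K(c),c["dist_coeffs"])[0].reshape(-1,2)
def two(c1,p1,c2,p2):
    d1,d2=ray(c1,[p1])[0],ray(c2,[p2])[0]
    s=np.linalg.lstsq(np.c_[d1,-d2],c2["xyz"]-c1["xyz"],rcond=None)[0]
    a,b=c1["xyz"]+s[0]*d1,c2["xyz"]+s[1]*d2; return (a+b)/2,np.linalg.norm(a-b)
def blob(m,box,):
    x0,y0,x1,y1=box; q=np.zeros(m.shape,np.uint8); q[y0:y1,x0:x1]=m[y0:y1,x0:x1]*255
    cs=cv2.findContours(q,cv2.RETR_EXTERNAL,cv2.CHAIN_APPROX_NONE)[0]
    return max(cs,key=cv2.contourArea)
def rect(c,cnt,z):
    P=onz(c,cnt.reshape(-1,2),z)[:,:2].astype(np.float32)
    (x,y),s,a=cv2.minAreaRect(P); B=cv2.boxPoints(((x,y),s,a))
    e=B[1]-B[0],B[2]-B[1]; l=max(e,key=np.linalg.norm); return (x,y),s,np.arctan2(l[1],l[0])
def load(n): return np.load(f"pics/{n}.npy",allow_pickle=True).item()
E
python3 - <<'E'
from h import *
c=load("top0");hsv=cv2.cvtColor(c["frame"],cv2.COLOR_RGB2HSV).astype(int);H,S,V=hsv.transpose(2,0,1)
g=(S>60)&(H>45)&(H<90); dk=V<90
print("shell green",rect(c,blob(g,(400,185,445,245)),16))
print("shell bbox",rect(c,blob((V<165)&((S>35)|(V<120)),(400,185,445,240)),12))
print("cover",rect(c,blob(V<110,(215,170,255,235)),20), rect(c,blob(V<110,(215,170,255,235)),0))
print("win",onz(c,[blob((S>60)&(H>80)&(H<110)&(V>70),(215,170,255,235)).reshape(-1,2).mean(0)],20), cv2.boundingRect(blob((S>60)&(H>80)&(H<110)&(V>70),(215,170,255,235))))
print("foot",rect(c,blob(V<140,(295,155,355,230)),10))
pl=blob((V>160)&(S<40),(310,168,342,212)); print("plate px",cv2.minAreaRect(pl))
# terminals
print("term",onz(c,[blob((S>60)&(H>45)&(H<90)&(V>120),(400,185,445,245)).reshape(-1,2).mean(0)],16))
s=load("side0");im=cv2.cvtColor(s["frame"],cv2.COLOR_RGB2BGR)[165:245,280:400]
t=cv2.cvtColor(c["frame"],cv2.COLOR_RGB2BGR)[160:225,295:360]
a=cv2.resize(im,None,fx=4,fy=4,interpolation=2);b=cv2.resize(t,(320,320),interpolation=2)
cv2.imwrite("pics/crop1.png",np.hstack([a,b]))
E
```

```text
shell green ((451.9919128417969, -314.3516540527344), (121.3885726928711, 47.89857864379883), np.float32(0.17153628))
shell bbox ((451.4520263671875, -312.2972106933594), (127.40801239013672, 57.93312454223633), np.float32(0.17209816))
cover ((500.4908447265625, 267.65228271484375), (61.960723876953125, 128.753173828125), np.float32(-0.05538475)) ((501.9490966796875, 271.48492431640625), (62.84114456176758, 130.58267211914062), np.float32(-0.055384636))
win [[527.13640291 268.08966436  20.        ]] (226, 190, 15, 8)
foot ((525.5921630859375, -15.52435302734375), (170.4093475341797, 108.63764190673828), np.float32(0.16899538))
plate px ((325.9889831542969, 191.93667602539062), (38.93728256225586, 14.649672508239746), 80.13418579101562)
term [[ 399.12821366 -321.98746749   16.        ]]
```

View pics/crop1.png

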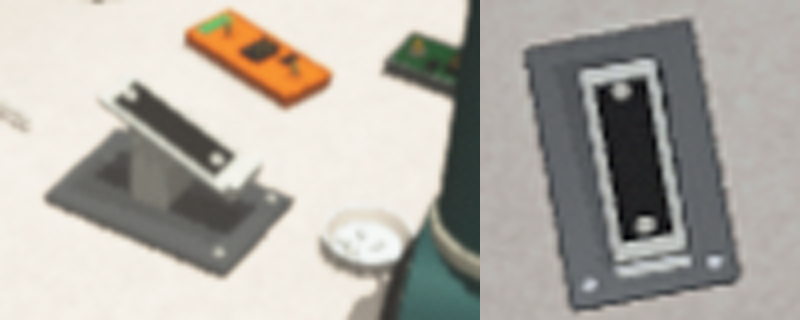

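The cradle's raised end is away from the robot. The ledge strip is at its near end, around (330,214), and the slope's yaw matches the foot's. Next I'll check the cradle by casting onto its sloping plane, and work out the first move.

```bash
cat >> h.py <<'E'
def onplane(c,p,o,Rm):
    d=ray(c,p); n=Rm[:,2]; t=((o-c["xyz"])@n)/(d@n); return (c["xyz"]+d*t[:,None]-o)@Rm
START=(np.array([301.953,-603.703,242.303]),R.from_euler("xyz",[-3.14043259,0,.463783]))
def cmd():
    p,q=START
    for l in open("cmds.txt"):
        v=np.array(l.split(),float)
        if len(v)<6: continue
        p=p+q.apply(v[3:]*1000); q=q*R.from_rotvec(v[:3],degrees=True)
    return p,q
def go(pos,yaw,pitch=0.):
    p,q=cmd(); t=R.from_euler("xyz",[np.pi,pitch,yaw])
    r=(q.inv()*t).as_rotvec(degrees=True); s=q.inv().apply(np.array(pos)-p)/1000
    print("ax ay az",r.round(2),"t",s.round(4),"rows>=",round(max(np.linalg.norm(s)*1000/41.7,np.linalg.norm(r)/7.16),1))
E
: > cmds.txt
python3 - <<'E'
from h import *
o=np.array([525.6,-15.5,78.]);Rm=R.from_euler("xyz",[0,-.35,.169]).as_matrix()
c=load("top0");hsv=cv2.cvtColor(c["frame"],cv2.COLOR_RGB2HSV).astype(int);H,S,V=hsv.transpose(2,0,1)
for th in (150,170):
    for b in((306,165,344,212),(312,212,344,217)):
        cn=blob((V>th)&(S<60),b).reshape(-1,2)
        P=onplane(c,cn,o,Rm);print(th,len(cn),P.min(0).round(1),P.max(0).round(1),[x.round(1) for x in cv2.boxPoints(cv2.minAreaRect(P[:,:2].astype(np.float32)))])
# dark pad
cn=blob(V<70,(312,170,340,212)).reshape(-1,2);P=onplane(c,cn,o,Rm);print("pad",cv2.minAreaRect(P[:,:2].astype(np.float32)))
s=load("side0")
M=[[55,22,0],[55,-22,0],[-65,22,10],[-65,-22,10]];W=o+np.array(M)@Rm.T
print(proj(c,W).round(1).tolist(),proj(s,W).round(1).tolist())
# dowels/holes: brass + bright
g=(H>10)&(H<35)&(S>90)&(V>110);n,l,st,ce=cv2.connectedComponentsWithStats((g[185:245,400:445]).astype(np.uint8))
for i in range(1,n): print("brass",st[i,4],onz(c,[ce[i]+[400,185]],28).round(1))
print(cmd()[1].as_euler("xyz"));go([452.3,-313.8,90],.171)
E
```

```text
150 101 [-64.4 -22.4  -0. ] [55.2 22.3  0. ] [array([-64.4,  22.2], dtype=float32), array([-64.4, -22.4], dtype=float32), array([ 55.2, -22.3], dtype=float32), array([55.2, 22.3], dtype=float32)]
150 38 [-75.  -22.7  -0. ] [-62.4  21.4   0. ] [array([-80.1, -21. ], dtype=float32), array([-70.9, -22.8], dtype=float32), array([-62.4,  21.4], dtype=float32), array([-71.6,  23.2], dtype=float32)]
170 48 [  1.8 -63.1  -0. ] [ 69.1 -51.1   0. ] [array([  1.8, -52.6], dtype=float32), array([ 67.2, -63.1], dtype=float32), array([ 69.1, -51.6], dtype=float32), array([  3.6, -41.1], dtype=float32)]
170 29 [-74.8 -22.2  -0. ] [-68.3  20.    0. ] [array([-75. , -22.2], dtype=float32), array([-68.8, -22.3], dtype=float32), array([-68.1,  20. ], dtype=float32), array([-74.3,  20.1], dtype=float32)]
pad ((-4.070320129394531, -0.10091400146484375), (96.59504699707031, 29.938074111938477), 0.1405966728925705)
[[315.0, 174.2], [329.8, 171.5], [322.2, 213.8], [336.8, 211.2]] [[304.1, 188.2], [312.0, 181.3], [336.2, 209.4], [343.6, 202.0]]
brass 2 [[ 496.8 -305.4   28. ]]
brass 1 [[ 461.4 -310.6   28. ]]
brass 1 [[ 458.4 -301.2   28. ]]
brass 2 [[ 415.3 -320.1   28. ]]
[-3.14043259e+00 -2.22044605e-16  4.63783000e-01]
ax ay az [-7.000e-02  1.000e-02  1.678e+01] t [ 0.2641 -0.1918  0.1525] rows>= 8.6
```

Request:
send_rows --moves '[{"az": 16.8, "tx": 0.264, "ty": -0.192, "tz": 0.15, "gripper": 0.085}, {"az": 16.8, "tx": 0.264, "ty": -0.192, "tz": 0.15, "gripper": 0.085}, {"az": 16.8, "tx": 0.264, "ty": -0.192, "tz": 0.15, "gripper": 0.085}, {"az": 16.8, "tx": 0.264, "ty": -0.192, "tz": 0.15, "gripper": 0.085}, {"az": 16.8, "tx": 0.264, "ty": -0.192, "tz": 0.15, "gripper": 0.085}, {"az": 16.8, "tx": 0.264, "ty": -0.192, "tz": 0.15, "gripper": 0.085}, {"az": 16.8, "tx": 0.264, "ty": -0.192, "tz": 0.15, "gripper": 0.085}, {"az": 16.8, "tx": 0.264, "ty": -0.192, "tz": 0.15, "gripper": 0.085}, {"az": 16.8, "tx": 0.264, "ty": -0.192, "tz": 0.15, "gripper": 0.085}, {"az": 16.8, "tx": 0.264, "ty": -0.192, "tz": 0.15, "gripper": 0.085}, {"az": 16.8, "tx": 0.264, "ty": -0.192, "tz": 0.15, "gripper": 0.085}, {"az": 16.8, "tx": 0.264, "ty": -0.192, "tz": 0.15, "gripper": 0.085}]'

```text
$.moves[0]: bad value
```

Request:
send_rows --moves '[{"ax": 0, "ay": 0, "az": 16.8, "tx": 0.264, "ty": -0.192, "tz": 0.15, "gripper": 0.085}, {"ax": 0, "ay": 0, "az": 16.8, "tx": 0.264, "ty": -0.192, "tz": 0.15, "gripper": 0.085}, {"ax": 0, "ay": 0, "az": 16.8, "tx": 0.264, "ty": -0.192, "tz": 0.15, "gripper": 0.085}, {"ax": 0, "ay": 0, "az": 16.8, "tx": 0.264, "ty": -0.192, "tz": 0.15, "gripper": 0.085}, {"ax": 0, "ay": 0, "az": 16.8, "tx": 0.264, "ty": -0.192, "tz": 0.15, "gripper": 0.085}, {"ax": 0, "ay": 0, "az": 16.8, "tx": 0.264, "ty": -0.192, "tz": 0.15, "gripper": 0.085}, {"ax": 0, "ay": 0, "az": 16.8, "tx": 0.264, "ty": -0.192, "tz": 0.15, "gripper": 0.085}, {"ax": 0, "ay": 0, "az": 16.8, "tx": 0.264, "ty": -0.192, "tz": 0.15, "gripper": 0.085}, {"ax": 0, "ay": 0, "az": 16.8, "tx": 0.264, "ty": -0.192, "tz": 0.15, "gripper": 0.085}, {"ax": 0, "ay": 0, "az": 16.8, "tx": 0.264, "ty": -0.192, "tz": 0.15, "gripper": 0.085}, {"ax": 0, "ay": 0, "az": 16.8, "tx": 0.264, "ty": -0.192, "tz": 0.15, "gripper": 0.085}]'

```text
time_s: 1.02
eef_pos: [452.3, -312.8, 91.6]
eef_rot: [-3.141, 0.001, 0.173]
ft_force: [0.2, -0.4, 0.9]
opening: 84.9
grip_force: 0.0
```

```bash
echo "0 0 16.8 .264 -.192 .15">cmds.txt; python3 -c "
from h import *
print(cmd()[0]);go([452.1,-313.6,12.5],.172)"
```

```text
[ 452.09974846 -313.73273566   92.52583309]
ax ay az [-0.06  0.02 -0.08] t [ 0.   -0.    0.08] rows>= 1.9
```

Request:
send_rows --moves '[{"ax": 0, "ay": 0, "az": 0, "tx": 0, "ty": 0, "tz": 0.03, "gripper": 0.085}, {"ax": 0, "ay": 0, "az": 0, "tx": 0, "ty": 0, "tz": 0.055, "gripper": 0.085}, {"ax": 0, "ay": 0, "az": 0, "tx": 0, "ty": 0, "tz": 0.07, "gripper": 0.085}, {"ax": 0, "ay": 0, "az": 0, "tx": 0, "ty": 0, "tz": 0.078, "gripper": 0.085}, {"ax": 0, "ay": 0, "az": 0, "tx": 0, "ty": 0, "tz": 0.08, "gripper": 0.085}, {"ax": 0, "ay": 0, "az": 0, "tx": 0, "ty": 0, "tz": 0.08, "gripper": 0.085}, {"ax": 0, "ay": 0, "az": 0, "tx": 0, "ty": 0, "tz": 0.08, "gripper": 0.06}, {"ax": 0, "ay": 0, "az": 0, "tx": 0, "ty": 0, "tz": 0.08, "gripper": 0.05}, {"ax": 0, "ay": 0, "az": 0, "tx": 0, "ty": 0, "tz": 0.08, "gripper": 0.05}, {"ax": 0, "ay": 0, "az": 0, "tx": 0, "ty": 0, "tz": 0.08, "gripper": 0.05}, {"ax": 0, "ay": 0, "az": 0, "tx": 0, "ty": 0, "tz": 0.08, "gripper": 0.05}, {"ax": 0, "ay": 0, "az": 0, "tx": 0, "ty": 0, "tz": 0.08, "gripper": 0.05}]' --grip_force 40

```text
time_s: 2.02
eef_pos: [452.6, -314.3, 13.7]
eef_rot: [3.14, -0.001, 0.171]
ft_force: [-2.3, 0.2, 6.0]
opening: 54.5
grip_force: 42.3
```

```bash
echo "0 0 0 0 0 .08">>cmds.txt; python3 -c "
from h import *
print(cmd()[0]);o=np.array([525.6,-15.5,78.]);Rm=R.from_euler('xyz',[0,-.35,.169]).as_matrix()
go([452,-313.6,180],.172);go(o+Rm@[8,0,60],.169,-.35)"
```

```text
[ 452.05823354 -313.64973391   12.52588692]
ax ay az [-0.06  0.02 -0.08] t [-1.000e-04 -2.000e-04 -1.675e-01] rows>= 4.0
ax ay az [-0.08 20.07  0.08] t [ 0.11   -0.2815 -0.1243] rows>= 7.8
```

Request:
send_rows --moves '[{"ax": 0, "ay": 0, "az": 0, "tx": 0, "ty": 0, "tz": -0.01, "gripper": 0.05}, {"ax": 0, "ay": 0, "az": 0, "tx": 0, "ty": 0, "tz": -0.03, "gripper": 0.05}, {"ax": 0, "ay": 0, "az": 0, "tx": 0, "ty": 0, "tz": -0.06, "gripper": 0.05}, {"ax": 0, "ay": 0, "az": 0, "tx": 0, "ty": 0, "tz": -0.095, "gripper": 0.05}, {"ax": 0, "ay": 0, "az": 0, "tx": 0, "ty": 0, "tz": -0.13, "gripper": 0.05}, {"ax": 0, "ay": 0, "az": 0, "tx": 0, "ty": 0, "tz": -0.15, "gripper": 0.05}, {"ax": 0, "ay": 0, "az": 0, "tx": 0, "ty": 0, "tz": -0.15, "gripper": 0.05}]'

```text
time_s: 2.6
eef_pos: [453.4, -314.8, 168.7]
eef_rot: [3.136, -0.005, 0.171]
ft_force: [0.4, -0.0, -1.3]
opening: 54.8
grip_force: 43.5
```

Request:
send_rows --moves '[{"ax": 0, "ay": 4, "az": 0, "tx": 0.015, "ty": -0.03, "tz": 0, "gripper": 0.05}, {"ax": 0, "ay": 8, "az": 0, "tx": 0.03, "ty": -0.07, "tz": 0, "gripper": 0.05}, {"ax": 0, "ay": 12, "az": 0, "tx": 0.045, "ty": -0.11, "tz": 0, "gripper": 0.05}, {"ax": 0, "ay": 16, "az": 0, "tx": 0.06, "ty": -0.15, "tz": 0, "gripper": 0.05}, {"ax": 0, "ay": 20.1, "az": 0.1, "tx": 0.075, "ty": -0.19, "tz": 0, "gripper": 0.05}, {"ax": 0, "ay": 20.1, "az": 0.1, "tx": 0.09, "ty": -0.23, "tz": 0.01, "gripper": 0.05}, {"ax": 0, "ay": 20.1, "az": 0.1, "tx": 0.105, "ty": -0.265, "tz": 0.02, "gripper": 0.05}, {"ax": 0, "ay": 20.1, "az": 0.1, "tx": 0.11, "ty": -0.28, "tz": 0.025, "gripper": 0.05}, {"ax": 0, "ay": 20.1, "az": 0.1, "tx": 0.11, "ty": -0.2815, "tz": 0.0257, "gripper": 0.05}, {"ax": 0, "ay": 20.1, "az": 0.1, "tx": 0.11, "ty": -0.2815, "tz": 0.0257, "gripper": 0.05}, {"ax": 0, "ay": 20.1, "az": 0.1, "tx": 0.11, "ty": -0.2815, "tz": 0.0257, "gripper": 0.05}]'

```text
time_s: 3.52
eef_pos: [512.7, -18.0, 136.7]
eef_rot: [-3.142, -0.351, 0.169]
ft_force: [0.8, -0.4, -1.9]
opening: 54.4
grip_force: 43.6
```

```bash
echo "0 0 0 0 0 -.15
0 20.1 .1 .11 -.2815 .0257">>cmds.txt; cat >> h.py <<'E'
O=np.array([525.6,-15.5,78.]);RM=R.from_euler('xyz',[0,-.35,.169]).as_matrix()
def stat():
    from station import readout
    o=readout.get_obs(); p,q=cmd()
    T=R.from_euler("xyz",o["eef_rot"])
    print("t",o["time_s"],"cradle-frame meas",(RM.T@(o["eef_pos"]-O)).round(2),"cmd",(RM.T@(p-O)).round(2),
     "tilt err",(R.from_matrix(RM@np.diag([1,-1,-1])).inv()*T).as_rotvec(degrees=True).round(2),"F cradle",(RM.T@o["ft_force"]).round(2),"open",round(o["opening"],1))
E
python3 - <<'E'
from h import *
from station import camera
stat()
for n in("side","top"):
    c=camera(n);np.save(f"pics/{n}1.npy",c,allow_pickle=True)
a=load("top1");b=load("side1")
A=cv2.resize(a["frame"][140:240,275:375,::-1],(400,400),interpolation=2);B=cv2.resize(b["frame"][120:220,260:360,::-1],(400,400),interpolation=2)
cv2.imwrite("pics/c2.png",np.hstack([A,B]))
E
```

```text
t 3.5167 cradle-frame meas [ 7.76 -0.31 59.7 ] cmd [ 8.02  0.   59.99] tilt err [ 0.01  0.04 -0.02] F cradle [ 0.07 -0.5  -2.03] open 54.4
```

View pics/c2.png

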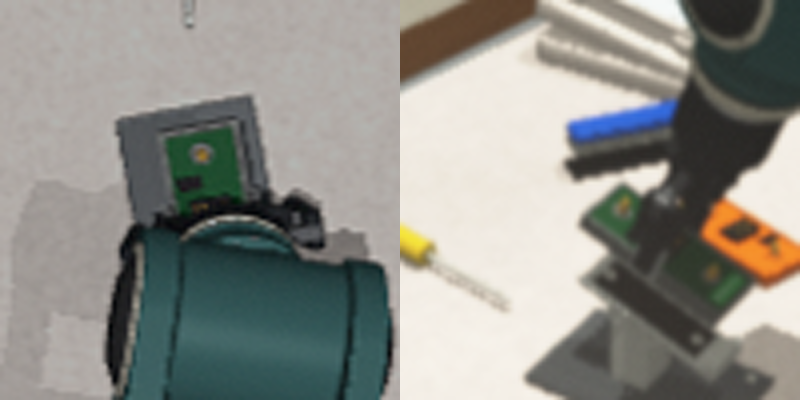

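The shell is held level with the cradle, terminals down-slope, about 46 mm above it. Descending.

Request:
send_rows --moves '[{"ax": 0, "ay": 0, "az": 0, "tx": 0, "ty": 0, "tz": 0.015, "gripper": 0.05}, {"ax": 0, "ay": 0, "az": 0, "tx": 0, "ty": 0, "tz": 0.03, "gripper": 0.05}, {"ax": 0, "ay": 0, "az": 0, "tx": 0, "ty": 0, "tz": 0.04, "gripper": 0.05}, {"ax": 0, "ay": 0, "az": 0, "tx": 0, "ty": 0, "tz": 0.043, "gripper": 0.05}, {"ax": 0, "ay": 0, "az": 0, "tx": 0, "ty": 0, "tz": 0.044, "gripper": 0.05}, {"ax": 0, "ay": 0, "az": 0, "tx": 0, "ty": 0, "tz": 0.045, "gripper": 0.05}, {"ax": 0, "ay": 0, "az": 0, "tx": 0, "ty": 0, "tz": 0.045, "gripper": 0.05}]'

```text
time_s: 4.2
eef_pos: [528.2, -15.4, 94.9]
eef_rot: [-3.141, -0.351, 0.169]
ft_force: [-0.0, 0.1, -2.4]
opening: 54.8
grip_force: 43.6
```

```bash
echo "0 0 0 0 0 .045">>cmds.txt; python3 -c "
from h import *
stat()"
```

```text
t 4.2 cradle-frame meas [ 8.23 -0.36 15.03] cmd [ 8.04  0.06 14.99] tilt err [-0.    0.08  0.03] F cradle [-0.81  0.12 -2.24] open 54.8
```

Request:
send_rows --moves '[{"ax": 0, "ay": 0, "az": 0, "tx": 0, "ty": -0.0003, "tz": 0.0005, "gripper": 0.05}, {"ax": 0, "ay": 0, "az": 0, "tx": 0, "ty": -0.0003, "tz": 0.001, "gripper": 0.05}, {"ax": 0, "ay": 0, "az": 0, "tx": 0, "ty": -0.0003, "tz": 0.0015, "gripper": 0.05}, {"ax": 0, "ay": 0, "az": 0, "tx": 0, "ty": -0.0003, "tz": 0.002, "gripper": 0.05}, {"ax": 0, "ay": 0, "az": 0, "tx": 0, "ty": -0.0003, "tz": 0.002, "gripper": 0.05}]'

```text
time_s: 4.62
eef_pos: [528.6, -14.9, 94.2]
eef_rot: [3.141, -0.351, 0.169]
ft_force: [-21.2, -2.7, 20.3]
opening: 54.7
grip_force: 46.5
```

```bash
echo "0 0 0 0 -.0003 .002">>cmds.txt; python3 -c "
from h import *
stat()"
```

```text
t 4.6167 cradle-frame meas [ 8.4   0.12 14.17] cmd [ 8.04  0.36 12.99] tilt err [-0.    0.05 -0.01] F cradle [-13.11   0.93  26.42] open 54.7
```

Request:
send_rows --moves '[{"ax": 0, "ay": 0, "az": 0, "tx": 0, "ty": 0, "tz": -0.001, "gripper": 0.05}, {"ax": 0, "ay": 0, "az": 0, "tx": -0.002, "ty": 0, "tz": -0.001, "gripper": 0.05}, {"ax": 0, "ay": 0, "az": 0, "tx": -0.004, "ty": 0, "tz": -0.001, "gripper": 0.05}, {"ax": 0, "ay": 0, "az": 0, "tx": -0.006, "ty": 0, "tz": -0.001, "gripper": 0.05}, {"ax": 0, "ay": 0, "az": 0, "tx": -0.0065, "ty": 0, "tz": -0.001, "gripper": 0.05}, {"ax": 0, "ay": 0, "az": 0, "tx": -0.007, "ty": 0, "tz": -0.001, "gripper": 0.05}, {"ax": 0, "ay": 0, "az": 0, "tx": -0.007, "ty": 0, "tz": -0.001, "gripper": 0.05}]'

```text
time_s: 5.2
eef_pos: [522.3, -16.0, 91.9]
eef_rot: [3.141, -0.353, 0.169]
ft_force: [-0.7, 0.7, 7.2]
opening: 54.5
grip_force: 44.4
```

```bash
echo "0 0 0 -.007 0 -.001">>cmds.txt; python3 -c "
from h import *
stat()"
```

```text
t 5.2 cradle-frame meas [ 1.64  0.05 14.22] cmd [ 1.04  0.36 13.99] tilt err [-0.02  0.16  0.01] F cradle [1.92 0.83 7.  ] open 54.5
```

Light contact with no ledge yet, so I'll go on in small steps.

Request:
send_rows --moves '[{"ax": 0, "ay": 0, "az": 0, "tx": -0.0005, "ty": 0, "tz": 0, "gripper": 0.05}, {"ax": 0, "ay": 0, "az": 0, "tx": -0.001, "ty": 0, "tz": 0, "gripper": 0.05}, {"ax": 0, "ay": 0, "az": 0, "tx": -0.0015, "ty": 0, "tz": 0, "gripper": 0.05}, {"ax": 0, "ay": 0, "az": 0, "tx": -0.0015, "ty": 0, "tz": 0, "gripper": 0.05}, {"ax": 0, "ay": 0, "az": 0, "tx": -0.0015, "ty": 0, "tz": 0, "gripper": 0.05}]'

```text
time_s: 5.62
eef_pos: [521.5, -16.1, 91.7]
eef_rot: [3.141, -0.354, 0.169]
ft_force: [8.4, 0.5, 3.3]
opening: 54.9
grip_force: 43.8
```

```bash
echo "0 0 0 -.0015 0 0">>cmds.txt; python3 -c "
from h import *
stat()"
```

```text
t 5.6167 cradle-frame meas [ 0.81  0.05 14.32] cmd [-0.46  0.37 13.99] tilt err [-0.02  0.26  0.01] F cradle [ 8.94 -0.88  0.2 ] open 54.9
```

Request:
send_rows --moves '[{"ax": 0, "ay": 0, "az": 0, "tx": -0.0005, "ty": 0, "tz": 0.0003, "gripper": 0.05}, {"ax": 0, "ay": 0, "az": 0, "tx": -0.001, "ty": 0, "tz": 0.0006, "gripper": 0.05}, {"ax": 0, "ay": 0, "az": 0, "tx": -0.001, "ty": 0, "tz": 0.0006, "gripper": 0.05}, {"ax": 0, "ay": 0, "az": 0, "tx": -0.001, "ty": 0, "tz": 0.0006, "gripper": 0.05}]'

```text
time_s: 5.95
eef_pos: [521.5, -16.2, 91.6]
eef_rot: [3.141, -0.356, 0.169]
ft_force: [12.3, 3.9, 6.2]
opening: 55.1
grip_force: 43.9
```

```bash
echo "0 0 0 -.001 0 .0006">>cmds.txt; python3 -c "
from h import *
stat()"
```

```text
t 5.95 cradle-frame meas [ 0.74  0.05 14.24] cmd [-1.46  0.37 13.39] tilt err [-0.03  0.37  0.01] F cradle [14.12  1.75  1.45] open 55.1
```

Request:
send_rows --moves '[{"ax": 0, "ay": 0, "az": 0, "tx": 0.001, "ty": 0, "tz": 0, "gripper": 0.05}, {"ax": 0, "ay": 0, "az": 0, "tx": 0.001, "ty": 0, "tz": 0, "gripper": 0.07}, {"ax": 0, "ay": 0, "az": 0, "tx": 0.001, "ty": 0, "tz": 0, "gripper": 0.085}, {"ax": 0, "ay": 0, "az": 0, "tx": 0.001, "ty": 0, "tz": 0, "gripper": 0.085}, {"ax": 0, "ay": 0, "az": 0, "tx": 0.001, "ty": 0, "tz": 0, "gripper": 0.085}, {"ax": 0, "ay": 0, "az": 0, "tx": 0.001, "ty": 0, "tz": 0, "gripper": 0.085}, {"ax": 0, "ay": 0, "az": 0, "tx": 0.001, "ty": 0, "tz": -0.02, "gripper": 0.085}, {"ax": 0, "ay": 0, "az": 0, "tx": 0.001, "ty": 0, "tz": -0.05, "gripper": 0.085}, {"ax": 0, "ay": 0, "az": 0, "tx": 0.001, "ty": 0, "tz": -0.09, "gripper": 0.085}, {"ax": 0, "ay": 0, "az": 0, "tx": 0.001, "ty": 0, "tz": -0.12, "gripper": 0.085}, {"ax": 0, "ay": 0, "az": 0, "tx": 0.001, "ty": 0, "tz": -0.12, "gripper": 0.085}]'

```text
time_s: 6.87
eef_pos: [480.4, -23.5, 209.3]
eef_rot: [3.139, -0.359, 0.169]
ft_force: [0.6, 0.1, 1.1]
opening: 85.0
grip_force: 0.0
```

```bash
echo "0 0 0 .001 0 -.12">>cmds.txt; python3 -c "
from h import *
stat();print(cmd()[0]);go([501,269,150],-.053)
c=load('top0');H,S,V=cv2.cvtColor(c['frame'],cv2.COLOR_RGB2HSV).astype(int).transpose(2,0,1)
w=[]
for n,m in(('win',(S>60)&(H>80)&(H<110)&(V>70)),('light',(S>100)&(H>50)&(H<80)),('white',(V>150)&(S<60))):
    q=np.zeros(V.shape,np.uint8);q[176:228,224:243]=m[176:228,224:243]
    k,l,st,ce=cv2.connectedComponentsWithStats(q)
    for i in range(1,k): print(n,st[i].tolist(),onz(c,[ce[i]],20).round(1)) if st[i,4]>3 else 0
"
```

```text
t 6.8667 cradle-frame meas [  1.95  -0.31 139.11] cmd [ -0.52   0.21 133.39] tilt err [-0.14  0.49 -0.03] F cradle [ 0.98 -0.01  0.86] open 85.0
[479.99680834 -23.06532595 203.12150875]
ax ay az [ -2.31 -19.99  12.57] t [ 0.0472 -0.2843  0.0742] rows>= 7.1
win [226, 190, 15, 8, 93] [[527.1 268.3  20. ]]
light [228, 182, 13, 2, 23] [[560.3 268.   20. ]]
white [224, 176, 19, 13, 100] [[573.1 270.9  20. ]]
white [234, 199, 4, 3, 4] [[507.  261.2  20. ]]
white [227, 203, 6, 8, 10] [[484.4 282.8  20. ]]
white [236, 206, 3, 4, 4] [[483.1 255.8  20. ]]
white [231, 212, 4, 5, 8] [[462.9 269.7  20. ]]
white [224, 223, 19, 5, 82] [[428.6 270.2  20. ]]
```

```bash
python3 -c "
from h import *
c=load('top0');H,S,V=cv2.cvtColor(c['frame'],cv2.COLOR_RGB2HSV).astype(int).transpose(2,0,1)
b=blob((V<150),(205,90,245,160)).reshape(-1,2)
for z in(0,60,92): P=onz(c,b,z);print(z,P.min(0).round(),P.max(0).round())
"
```

```text
0 [669. 265.   0.] [829. 335.   0.]
60 [658. 254.  60.] [811. 321.  60.]
92 [652. 248.  92.] [801. 313.  92.]
```

Request:
send_rows --moves '[{"ax": 0, "ay": -3, "az": 2, "tx": 0.005, "ty": -0.035, "tz": 0, "gripper": 0.085}, {"ax": -0.5, "ay": -6, "az": 4, "tx": 0.01, "ty": -0.075, "tz": 0, "gripper": 0.085}, {"ax": -1, "ay": -9, "az": 6, "tx": 0.015, "ty": -0.115, "tz": 0.01, "gripper": 0.085}, {"ax": -1.5, "ay": -12, "az": 8, "tx": 0.02, "ty": -0.155, "tz": 0.02, "gripper": 0.085}, {"ax": -2, "ay": -15, "az": 10, "tx": 0.03, "ty": -0.195, "tz": 0.035, "gripper": 0.085}, {"ax": -2.3, "ay": -18, "az": 12, "tx": 0.04, "ty": -0.23, "tz": 0.05, "gripper": 0.085}, {"ax": -2.3, "ay": -20, "az": 12.6, "tx": 0.047, "ty": -0.26, "tz": 0.07, "gripper": 0.085}, {"ax": -2.3, "ay": -20, "az": 12.6, "tx": 0.047, "ty": -0.28, "tz": 0.074, "gripper": 0.085}, {"ax": -2.3, "ay": -20, "az": 12.6, "tx": 0.047, "ty": -0.2845, "tz": 0.074, "gripper": 0.085}, {"ax": -2.3, "ay": -20, "az": 12.6, "tx": 0.047, "ty": -0.2845, "tz": 0.074, "gripper": 0.085}, {"ax": -2.3, "ay": -20, "az": 12.6, "tx": 0.047, "ty": -0.2845, "tz": 0.074, "gripper": 0.085}]'

```text
time_s: 7.78
eef_pos: [500.7, 268.6, 149.6]
eef_rot: [3.141, -0.001, -0.053]
ft_force: [0.4, 0.4, -0.1]
opening: 84.9
grip_force: 0.0
```

```bash
echo "-2.3 -20 12.6 .047 -.2845 .074">>cmds.txt; python3 - <<'E'
from h import *
from station import camera
print(cmd()[0]);go([500.9,269.4,14.5],-.055)
for n in("side","top"):
    c=camera(n);np.save(f"pics/{n}2.npy",c,allow_pickle=True)
c=load("top2");H,S,V=cv2.cvtColor(c["frame"],cv2.COLOR_RGB2HSV).astype(int).transpose(2,0,1)
g=(S>60)&(H>45)&(H<90)
q=blob(g,(300,155,350,225)).reshape(-1,2)
P=onplane(c,q,O+RM[:,2]*16,RM);print("green",cv2.minAreaRect(P[:,:2].astype(np.float32)))
c0=load("top0");h0=cv2.cvtColor(c0["frame"],cv2.COLOR_RGB2HSV).astype(int).transpose(2,0,1)
m=(H>10)&(H<35)&(S>90)&(V>110);n_,l,st,ce=cv2.connectedComponentsWithStats(m[160:220,305:350].astype(np.uint8))
for i in range(1,n_): print("brass",st[i,4],onplane(c,[ce[i]+[305,160]],O+RM[:,2]*28,RM).round(1))
a=c;b=load("side2")
A=cv2.resize(a["frame"][155:230,290:365,::-1],(400,400),interpolation=2);B=cv2.resize(b["frame"][165:240,280:355,::-1],(400,400),interpolation=2)
cv2.imwrite("pics/c3.png",np.hstack([A,B]))
E
```

```text
[500.73321356 269.15075345 150.15912177]
ax ay az [-0.01  0.01  0.08] t [ 0.0002 -0.0002  0.1357] rows>= 3.3
green ((0.1979522705078125, -2.08831787109375), (121.88690948486328, 46.89817428588867), 0.06716381013393402)
brass 6 [[47.8 -2.1  0. ]]
brass 5 [[-35.2  -1.6  -0. ]]
```

View pics/c3.png

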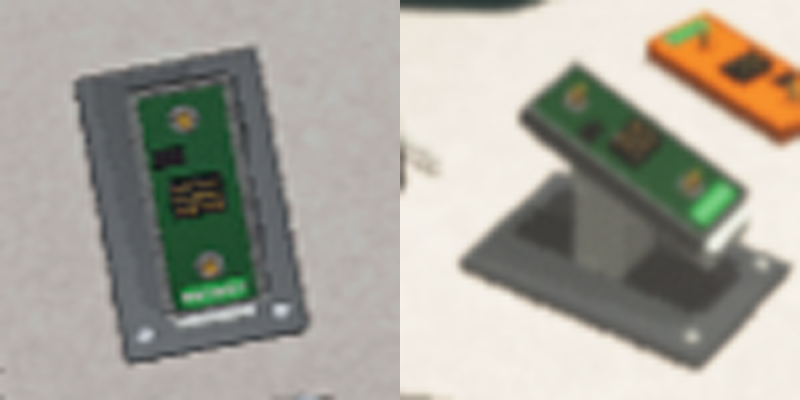

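The shell lies against the ledge and is straight (0.07°), but it reads about 2 mm to the -y side of the cradle. I'll cross-check with the side camera.

```bash
python3 - <<'E'
from h import *
def hs(c): return cv2.cvtColor(c["frame"],cv2.COLOR_RGB2HSV).astype(int).transpose(2,0,1)
for n,bx,bg,bf in(("side",(295,175,345,215),(295,172,352,225),None),("top",(312,170,340,212),(300,155,350,225),(295,155,355,230))):
    c=load(n+"0");H,S,V=hs(c);P=onplane(c,blob(V<70,bx).reshape(-1,2),O,RM);print(n,"pad",cv2.minAreaRect(P[:,:2].astype(np.float32)))
    c2=load(n+"2");H,S,V=hs(c2);g=(S>60)&(H>45)&(H<90)
    P=onplane(c2,blob(g,bg).reshape(-1,2),O+RM[:,2]*16,RM);print(n,"green",cv2.minAreaRect(P[:,:2].astype(np.float32)))
    if bf:
        print("foot",rect(c2,blob((V<140),bf),10))
        gx=cv2.cvtColor(c2["frame"],cv2.COLOR_RGB2GRAY)
        for x in(-20,30,15):  # grey profile across shell seam plane
            ys=np.arange(-36,37,2);p=proj(c2,O+np.c_[0*ys+x,ys,0*ys+16]@RM.T).astype(np.float32)
            print(x,dict(zip(ys.tolist(),cv2.remap(gx,p[:,:1],p[:,1:],1).ravel().tolist())))
E
```

```text
side pad ((-23.943557739257812, 2.2208774089813232), (8.861649513244629, 11.921857833862305), 0.8095302581787109)
side green ((-2.6379928588867188, 1.1832847595214844), (44.592063903808594, 120.08583068847656), 89.92138671875)
top pad ((-4.070320129394531, -0.10091400146484375), (96.59504699707031, 29.938074111938477), 0.1405966728925705)
top green ((0.1979522705078125, -2.08831787109375), (121.88690948486328, 46.89817428588867), 0.06716381013393402)
foot ((525.5921630859375, -15.52435302734375), (170.4093475341797, 108.63764190673828), np.float32(0.16899538))
-20 {-36: 97, -34: 83, -32: 74, -30: 88, -28: 88, -26: 79, -24: 62, -22: 60, -20: 60, -18: 60, -16: 61, -14: 61, -12: 61, -10: 61, -8: 61, -6: 61, -4: 61, -2: 61, 0: 60, 2: 60, 4: 60, 6: 61, 8: 60, 10: 60, 12: 61, 14: 61, 16: 61, 18: 60, 20: 67, 22: 79, 24: 95, 26: 97, 28: 96, 30: 93, 32: 93, 34: 93, 36: 93}
30 {-36: 90, -34: 79, -32: 74, -30: 90, -28: 96, -26: 88, -24: 69, -22: 61, -20: 62, -18: 61, -16: 62, -14: 63, -12: 63, -10: 63, -8: 62, -6: 63, -4: 63, -2: 61, 0: 51, 2: 40, 4: 32, 6: 37, 8: 37, 10: 36, 12: 37, 14: 38, 16: 40, 18: 47, 20: 68, 22: 89, 24: 103, 26: 99, 28: 93, 30: 88, 32: 88, 34: 89, 36: 90}
15 {-36: 101, -34: 95, -32: 88, -30: 99, -28: 97, -26: 87, -24: 64, -22: 60, -20: 62, -18: 62, -16: 59, -14: 52, -12: 48, -10: 45, -8: 44, -6: 45, -4: 45, -2: 49, 0: 53, 2: 52, 4: 48, 6: 43, 8: 42, 10: 45, 12: 53, 14: 60, 16: 63, 18: 62, 20: 76, 22: 91, 24: 105, 26: 99, 28: 93, 30: 89, 32: 89, 34: 90, 36: 91}
```

```bash
python3 - <<'E'
from h import *
def hs(c): return cv2.cvtColor(c["frame"],cv2.COLOR_RGB2HSV).astype(int).transpose(2,0,1)
c=load("side0");g0=cv2.cvtColor(c["frame"],cv2.COLOR_RGB2GRAY)
for x in(-30,0,10,20):
    ys=np.arange(-30,31,2);p=proj(c,O+np.c_[0*ys+x,ys,0*ys]@RM.T).astype(np.float32)
    print(x,dict(zip(ys.tolist(),cv2.remap(g0,p[:,:1],p[:,1:],1).ravel().tolist())))
c=load("side2");g0=c["frame"][:,:,0].copy()
for x in(-20,25):
    ys=np.arange(-34,35,2);p=proj(c,O+np.c_[0*ys+x,ys,0*ys+16]@RM.T).astype(np.float32)
    print("shell",x,dict(zip(ys.tolist(),cv2.remap(g0,p[:,:1],p[:,1:],1).ravel().tolist())))
E
```

```text
-30 {-30: 238, -28: 239, -26: 239, -24: 239, -22: 235, -20: 230, -18: 219, -16: 187, -14: 153, -12: 116, -10: 94, -8: 77, -6: 67, -4: 66, -2: 66, 0: 66, 2: 66, 4: 67, 6: 67, 8: 68, 10: 70, 12: 75, 14: 93, 16: 117, 18: 146, 20: 171, 22: 187, 24: 185, 26: 164, 28: 140, 30: 121}
0 {-30: 240, -28: 240, -26: 239, -24: 237, -22: 235, -20: 229, -18: 212, -16: 186, -14: 151, -12: 117, -10: 91, -8: 75, -6: 69, -4: 68, -2: 67, 0: 67, 2: 67, 4: 67, 6: 66, 8: 68, 10: 70, 12: 77, 14: 95, 16: 119, 18: 145, 20: 170, 22: 186, 24: 185, 26: 164, 28: 142, 30: 125}
10 {-30: 242, -28: 241, -26: 241, -24: 240, -22: 238, -20: 234, -18: 218, -16: 196, -14: 163, -12: 126, -10: 95, -8: 73, -6: 69, -4: 67, -2: 66, 0: 66, 2: 67, 4: 67, 6: 67, 8: 68, 10: 70, 12: 79, 14: 93, 16: 120, 18: 151, 20: 180, 22: 191, 24: 186, 26: 169, 28: 145, 30: 129}
20 {-30: 241, -28: 241, -26: 241, -24: 239, -22: 237, -20: 229, -18: 213, -16: 188, -14: 155, -12: 120, -10: 93, -8: 75, -6: 70, -4: 68, -2: 67, 0: 67, 2: 67, 4: 67, 6: 67, 8: 68, 10: 69, 12: 78, 14: 93, 16: 114, 18: 144, 20: 169, 22: 189, 24: 185, 26: 173, 28: 159, 30: 162}
shell -20 {-34: 242, -32: 237, -30: 230, -28: 205, -26: 171, -24: 134, -22: 101, -20: 78, -18: 63, -16: 57, -14: 55, -12: 54, -10: 54, -8: 55, -6: 56, -4: 56, -2: 56, 0: 56, 2: 56, 4: 56, 6: 56, 8: 56, 10: 55, 12: 56, 14: 57, 16: 58, 18: 60, 20: 63, 22: 71, 24: 79, 26: 87, 28: 87, 30: 82, 32: 78, 34: 75}
shell 25 {-34: 240, -32: 236, -30: 220, -28: 198, -26: 167, -24: 131, -22: 97, -20: 72, -18: 60, -16: 54, -14: 53, -12: 53, -10: 53, -8: 53, -6: 54, -4: 54, -2: 53, 0: 52, 2: 52, 4: 53, 6: 53, 8: 53, 10: 53, 12: 53, 14: 54, 16: 55, 18: 57, 20: 63, 22: 70, 24: 80, 26: 84, 28: 85, 30: 83, 32: 78, 34: 75}
```

The top view is the more reliable here: both rim peaks and the green board put the shell centre at y≈-2 mm relative to the cradle. I'll go back and re-centre the shell by closing the fingers 2 mm further over.

```bash
python3 -c "
from h import *
go(O+RM@[.5,2.3,90],.169,-.35)"
```

```text
ax ay az [  2.22  19.98 -12.62] t [ 0.0099  0.2874 -0.0126] rows>= 6.9
```

Request:
send_rows --moves '[{"ax": 0, "ay": 3, "az": -2, "tx": 0.001, "ty": 0.03, "tz": -0.005, "gripper": 0.085}, {"ax": 0.5, "ay": 6, "az": -4, "tx": 0.002, "ty": 0.07, "tz": -0.01, "gripper": 0.085}, {"ax": 1, "ay": 9, "az": -6, "tx": 0.004, "ty": 0.11, "tz": -0.015, "gripper": 0.085}, {"ax": 1.5, "ay": 12, "az": -8, "tx": 0.006, "ty": 0.15, "tz": -0.015, "gripper": 0.085}, {"ax": 2, "ay": 15, "az": -10, "tx": 0.008, "ty": 0.19, "tz": -0.015, "gripper": 0.085}, {"ax": 2.2, "ay": 18, "az": -12, "tx": 0.01, "ty": 0.23, "tz": -0.013, "gripper": 0.085}, {"ax": 2.2, "ay": 20, "az": -12.6, "tx": 0.01, "ty": 0.265, "tz": -0.0126, "gripper": 0.085}, {"ax": 2.2, "ay": 20, "az": -12.6, "tx": 0.01, "ty": 0.283, "tz": -0.0126, "gripper": 0.085}, {"ax": 2.2, "ay": 20, "az": -12.6, "tx": 0.01, "ty": 0.2874, "tz": -0.0126, "gripper": 0.085}, {"ax": 2.2, "ay": 20, "az": -12.6, "tx": 0.01, "ty": 0.2874, "tz": -0.0126, "gripper": 0.085}, {"ax": 2.2, "ay": 20, "az": -12.6, "tx": 0.01, "ty": 0.2874, "tz": -0.0126, "gripper": 0.085}, {"ax": 2.2, "ay": 20, "az": -12.6, "tx": 0.01, "ty": 0.2874, "tz": -0.0126, "gripper": 0.085}]'

```text
time_s: 8.88
eef_pos: [495.4, -17.9, 162.4]
eef_rot: [3.14, -0.351, 0.169]
ft_force: [-0.7, -0.1, -0.1]
opening: 85.2
grip_force: 0.0
```

```bash
echo "2.2 20 -12.6 .01 .2874 -.0126">>cmds.txt; python3 -c "
from h import *
stat();go(O+RM@[.5,2.3,14.5],.169,-.35)"
```

```text
t 8.8833 cradle-frame meas [ 0.63  2.75 89.64] cmd [ 0.57  2.26 89.96] tilt err [-0.07  0.05 -0.03] F cradle [-0.74  0.02  0.11] open 85.2
ax ay az [ 0.02 -0.02 -0.02] t [-0.0001 -0.0001  0.0755] rows>= 1.8
```

Request:
send_rows --moves '[{"ax": 0, "ay": 0, "az": 0, "tx": 0, "ty": 0.0004, "tz": 0.03, "gripper": 0.085}, {"ax": 0, "ay": 0, "az": 0, "tx": 0, "ty": 0.0004, "tz": 0.055, "gripper": 0.085}, {"ax": 0, "ay": 0, "az": 0, "tx": 0, "ty": 0.0004, "tz": 0.068, "gripper": 0.085}, {"ax": 0, "ay": 0, "az": 0, "tx": 0, "ty": 0.0004, "tz": 0.0745, "gripper": 0.085}, {"ax": 0, "ay": 0, "az": 0, "tx": 0, "ty": 0.0004, "tz": 0.0755, "gripper": 0.085}, {"ax": 0, "ay": 0, "az": 0, "tx": 0, "ty": 0.0004, "tz": 0.0755, "gripper": 0.07}, {"ax": 0, "ay": 0, "az": 0, "tx": 0, "ty": 0.0004, "tz": 0.0755, "gripper": 0.065}, {"ax": 0, "ay": 0, "az": 0, "tx": 0, "ty": 0.0004, "tz": 0.0755, "gripper": 0.06}, {"ax": 0, "ay": 0, "az": 0, "tx": 0, "ty": 0.0004, "tz": 0.0755, "gripper": 0.054}, {"ax": 0, "ay": 0, "az": 0, "tx": 0, "ty": 0.0004, "tz": 0.0755, "gripper": 0.054}, {"ax": 0, "ay": 0, "az": 0, "tx": 0, "ty": 0.0004, "tz": 0.0755, "gripper": 0.054}]' --grip_force 20

```text
time_s: 9.8
eef_pos: [521.3, -14.6, 92.6]
eef_rot: [3.14, -0.352, 0.169]
ft_force: [-4.2, 0.3, 5.8]
opening: 55.3
grip_force: 20.2
```

```bash
echo "0 0 0 0 .0004 .0755">>cmds.txt; python3 -c "
from h import *
stat()"
```

```text
t 9.8 cradle-frame meas [ 1.19  1.58 15.1 ] cmd [ 0.59  1.82 14.46] tilt err [-0.1   0.13 -0.01] F cradle [-1.86  1.03  6.91] open 55.3
```

Request:
send_rows --moves '[{"ax": 0, "ay": 0, "az": 0, "tx": 0, "ty": -0.0004, "tz": 0, "gripper": 0.054}, {"ax": 0, "ay": 0, "az": 0, "tx": -0.0008, "ty": -0.0004, "tz": 0, "gripper": 0.054}, {"ax": 0, "ay": 0, "az": 0, "tx": -0.0016, "ty": -0.0004, "tz": 0, "gripper": 0.054}, {"ax": 0, "ay": 0, "az": 0, "tx": -0.0016, "ty": -0.0004, "tz": 0, "gripper": 0.054}, {"ax": 0, "ay": 0, "az": 0, "tx": -0.0016, "ty": -0.0004, "tz": 0, "gripper": 0.054}]'

```text
time_s: 10.22
eef_pos: [521.1, -14.6, 92.9]
eef_rot: [3.139, -0.356, 0.169]
ft_force: [10.9, 0.3, 3.3]
opening: 55.6
grip_force: 21.3
```

```bash
echo "0 0 0 -.0016 -.0004 0">>cmds.txt; python3 -c "
from h import *
stat()"
```

```text
t 10.2167 cradle-frame meas [ 1.02  1.63 15.44] cmd [-1.01  2.22 14.46] tilt err [-0.15  0.34  0.01] F cradle [11.28 -1.54 -0.6 ] open 55.6
```

Request:
send_rows --moves '[{"ax": 0, "ay": 0, "az": 0, "tx": 0.001, "ty": 0, "tz": 0, "gripper": 0.054}, {"ax": 0, "ay": 0, "az": 0, "tx": 0.001, "ty": 0, "tz": 0, "gripper": 0.07}, {"ax": 0, "ay": 0, "az": 0, "tx": 0.001, "ty": 0, "tz": 0, "gripper": 0.085}, {"ax": 0, "ay": 0, "az": 0, "tx": 0.001, "ty": 0, "tz": 0, "gripper": 0.085}, {"ax": 0, "ay": 0, "az": 0, "tx": 0.001, "ty": 0, "tz": 0, "gripper": 0.085}, {"ax": 0, "ay": 0, "az": 0, "tx": 0.001, "ty": 0, "tz": -0.02, "gripper": 0.085}, {"ax": 0, "ay": 0, "az": 0, "tx": 0.001, "ty": 0, "tz": -0.05, "gripper": 0.085}, {"ax": 0, "ay": 0, "az": 0, "tx": 0.001, "ty": 0, "tz": -0.09, "gripper": 0.085}, {"ax": 0, "ay": 0, "az": 0, "tx": 0.001, "ty": 0, "tz": -0.12, "gripper": 0.085}]'

```text
time_s: 10.97
eef_pos: [478.9, -21.0, 206.0]
eef_rot: [3.14, -0.351, 0.169]
ft_force: [0.2, 0.5, 2.3]
opening: 85.2
grip_force: 0.0
```

```bash
echo "0 0 0 .001 0 -.12">>cmds.txt; python3 -c "
from h import *
stat();go([500.9,269.4,100],-.055)"
```

```text
t 10.9667 cradle-frame meas [ -0.28   2.39 136.32] cmd [-4.0000e-02  2.2700e+00  1.3446e+02] tilt err [-0.09  0.06 -0.02] F cradle [1.03 0.44 2.04] open 85.2
ax ay az [ -2.23 -19.99  12.68] t [ 0.0296 -0.2828  0.1218] rows>= 7.4
```

Request:
send_rows --moves '[{"ax": 0, "ay": -3, "az": 2, "tx": 0.003, "ty": -0.035, "tz": 0, "gripper": 0.085}, {"ax": -0.5, "ay": -6, "az": 4, "tx": 0.006, "ty": -0.075, "tz": 0, "gripper": 0.085}, {"ax": -1, "ay": -9, "az": 6, "tx": 0.01, "ty": -0.115, "tz": 0.01, "gripper": 0.085}, {"ax": -1.5, "ay": -12, "az": 8, "tx": 0.014, "ty": -0.155, "tz": 0.03, "gripper": 0.085}, {"ax": -2, "ay": -15, "az": 10, "tx": 0.02, "ty": -0.19, "tz": 0.05, "gripper": 0.085}, {"ax": -2.2, "ay": -18, "az": 12, "tx": 0.025, "ty": -0.225, "tz": 0.07, "gripper": 0.085}, {"ax": -2.2, "ay": -20, "az": 12.7, "tx": 0.0296, "ty": -0.255, "tz": 0.095, "gripper": 0.085}, {"ax": -2.2, "ay": -20, "az": 12.7, "tx": 0.0296, "ty": -0.275, "tz": 0.115, "gripper": 0.085}, {"ax": -2.2, "ay": -20, "az": 12.7, "tx": 0.0296, "ty": -0.2834, "tz": 0.1218, "gripper": 0.085}, {"ax": -2.2, "ay": -20, "az": 12.7, "tx": 0.0296, "ty": -0.2834, "tz": 0.1218, "gripper": 0.085}, {"ax": -2.2, "ay": -20, "az": 12.7, "tx": 0.0296, "ty": -0.2834, "tz": 0.1218, "gripper": 0.085}]'

```text
time_s: 11.88
eef_pos: [500.7, 269.5, 99.4]
eef_rot: [3.141, -0.0, -0.055]
ft_force: [0.4, 0.0, 0.4]
opening: 85.2
grip_force: 0.0
```

```bash
echo "-2.2 -20 12.7 .0296 -.2834 .1218">>cmds.txt; python3 - <<'E'
from h import *
from station import camera
stat();print(cmd()[0]);go([500.9,270,15.5],-.055)
c=camera("top");np.save("pics/top3.npy",c,allow_pickle=True)
H,S,V=cv2.cvtColor(c["frame"],cv2.COLOR_RGB2HSV).astype(int).transpose(2,0,1)
g=(S>60)&(H>45)&(H<90)
P=onplane(c,blob(g,(300,155,350,225)).reshape(-1,2),O+RM[:,2]*16,RM);print("green",cv2.minAreaRect(P[:,:2].astype(np.float32)))
m=(H>10)&(H<35)&(S>90)&(V>110);n_,l,st,ce=cv2.connectedComponentsWithStats(m[160:220,305:350].astype(np.uint8))
for i in range(1,n_): print("brass",st[i,4],onplane(c,[ce[i]+[305,160]],O+RM[:,2]*28,RM).round(1))
gx=cv2.cvtColor(c["frame"],cv2.COLOR_RGB2GRAY)
for x in(-20,15):
    ys=np.arange(-36,37,2);p=proj(c,O+np.c_[0*ys+x,ys,0*ys+16]@RM.T).astype(np.float32)
    print(x,dict(zip(ys.tolist(),cv2.remap(gx,p[:,:1],p[:,1:],1).ravel().tolist())))
E
```

```text
t 11.8833 cradle-frame meas [ 29.31 285.1   12.1 ] cmd [ 29.68 285.61  12.55] tilt err [ -2.3  -19.98  12.67] F cradle [ 0.52 -0.02  0.23] open 85.2
[500.80368465 270.01062107  99.9646869 ]
ax ay az [-0.03  0.02 -0.01] t [0.0001 0.     0.0845] rows>= 2.0
green ((0.29982757568359375, -0.4359550476074219), (121.68403625488281, 47.10185623168945), 0.16346774995326996)
brass 5 [[48.  -0.5 -0. ]]
brass 1 [[11.1  7.6 -0. ]]
brass 4 [[-36.3  -0.5  -0. ]]
-20 {-36: 102, -34: 92, -32: 81, -30: 81, -28: 90, -26: 94, -24: 80, -22: 66, -20: 59, -18: 61, -16: 61, -14: 61, -12: 60, -10: 61, -8: 62, -6: 62, -4: 61, -2: 60, 0: 61, 2: 60, 4: 60, 6: 60, 8: 61, 10: 61, 12: 61, 14: 60, 16: 59, 18: 59, 20: 61, 22: 74, 24: 98, 26: 103, 28: 101, 30: 94, 32: 93, 34: 93, 36: 93}
15 {-36: 102, -34: 93, -32: 81, -30: 79, -28: 84, -26: 89, -24: 77, -22: 68, -20: 61, -18: 63, -16: 59, -14: 53, -12: 47, -10: 46, -8: 45, -6: 44, -4: 43, -2: 47, 0: 53, 2: 51, 4: 47, 6: 41, 8: 41, 10: 41, 12: 43, 14: 49, 16: 57, 18: 64, 20: 60, 22: 70, 24: 90, 26: 97, 28: 97, 30: 92, 32: 90, 34: 89, 36: 90}
```

The shell is now centred (-0.4 mm) and straight. Next I'll grasp the cover.

Request:
send_rows --moves '[{"ax": 0, "ay": 0, "az": 0, "tx": 0, "ty": 0, "tz": 0.03, "gripper": 0.085}, {"ax": 0, "ay": 0, "az": 0, "tx": 0, "ty": 0, "tz": 0.06, "gripper": 0.085}, {"ax": 0, "ay": 0, "az": 0, "tx": 0, "ty": 0, "tz": 0.078, "gripper": 0.085}, {"ax": 0, "ay": 0, "az": 0, "tx": 0, "ty": 0, "tz": 0.083, "gripper": 0.085}, {"ax": 0, "ay": 0, "az": 0, "tx": 0, "ty": 0, "tz": 0.0845, "gripper": 0.085}, {"ax": 0, "ay": 0, "az": 0, "tx": 0, "ty": 0, "tz": 0.0845, "gripper": 0.085}, {"ax": 0, "ay": 0, "az": 0, "tx": 0, "ty": 0, "tz": 0.0845, "gripper": 0.065}, {"ax": 0, "ay": 0, "az": 0, "tx": 0, "ty": 0, "tz": 0.0845, "gripper": 0.052}, {"ax": 0, "ay": 0, "az": 0, "tx": 0, "ty": 0, "tz": 0.0845, "gripper": 0.052}, {"ax": 0, "ay": 0, "az": 0, "tx": 0, "ty": 0, "tz": 0.0845, "gripper": 0.052}, {"ax": 0, "ay": 0, "az": 0, "tx": 0, "ty": 0, "tz": 0.0845, "gripper": 0.052}, {"ax": 0, "ay": 0, "az": 0, "tx": 0, "ty": 0, "tz": 0.0845, "gripper": 0.052}]' --grip_force 50

```text
time_s: 12.93
eef_pos: [501.7, 270.1, 16.5]
eef_rot: [-3.141, -0.002, -0.055]
ft_force: [-3.0, -3.1, 10.4]
opening: 56.6
grip_force: 52.8
```

```bash
echo "0 0 0 0 0 .0845">>cmds.txt; python3 -c "
from h import *
print(cmd()[0]);go([500.9,270,165],-.055);go(O+RM@[.9,1.9,75],.169,-.35)"
```

```text
[500.78237949 270.05397767  15.46470071]
ax ay az [-0.03  0.02 -0.01] t [ 1.000e-04 -0.000e+00 -1.495e-01] rows>= 3.6
ax ay az [  2.22  19.98 -12.72] t [ 0.0158  0.2874 -0.1334] rows>= 7.6
```

Request:
send_rows --moves '[{"ax": 0, "ay": 0, "az": 0, "tx": 0, "ty": 0, "tz": -0.01, "gripper": 0.052}, {"ax": 0, "ay": 0, "az": 0, "tx": 0, "ty": 0, "tz": -0.03, "gripper": 0.052}, {"ax": 0, "ay": 0, "az": 0, "tx": 0, "ty": 0, "tz": -0.06, "gripper": 0.052}, {"ax": 0, "ay": 0, "az": 0, "tx": 0, "ty": 0, "tz": -0.095, "gripper": 0.052}, {"ax": 0, "ay": 0, "az": 0, "tx": 0, "ty": 0, "tz": -0.13, "gripper": 0.052}, {"ax": 0, "ay": 0, "az": 0, "tx": 0, "ty": 0, "tz": -0.15, "gripper": 0.052}, {"ax": 0, "ay": 0, "az": 0, "tx": 0, "ty": 0, "tz": -0.15, "gripper": 0.052}]'

```text
time_s: 13.52
eef_pos: [502.2, 270.6, 171.1]
eef_rot: [-3.138, -0.007, -0.055]
ft_force: [0.3, -0.9, -0.7]
opening: 56.8
grip_force: 54.5
```

Request:
send_rows --moves '[{"ax": 0, "ay": 3, "az": -2, "tx": 0.001, "ty": 0.03, "tz": 0, "gripper": 0.052}, {"ax": 0.5, "ay": 6, "az": -4, "tx": 0.002, "ty": 0.065, "tz": 0, "gripper": 0.052}, {"ax": 1, "ay": 9, "az": -6, "tx": 0.004, "ty": 0.1, "tz": 0, "gripper": 0.052}, {"ax": 1.5, "ay": 12, "az": -8, "tx": 0.006, "ty": 0.135, "tz": 0, "gripper": 0.052}, {"ax": 2, "ay": 15, "az": -10, "tx": 0.01, "ty": 0.17, "tz": 0, "gripper": 0.052}, {"ax": 2.2, "ay": 18, "az": -12, "tx": 0.014, "ty": 0.205, "tz": 0, "gripper": 0.052}, {"ax": 2.2, "ay": 20, "az": -12.7, "tx": 0.0158, "ty": 0.24, "tz": 0.005, "gripper": 0.052}, {"ax": 2.2, "ay": 20, "az": -12.7, "tx": 0.0158, "ty": 0.27, "tz": 0.01, "gripper": 0.052}, {"ax": 2.2, "ay": 20, "az": -12.7, "tx": 0.0158, "ty": 0.284, "tz": 0.015, "gripper": 0.052}, {"ax": 2.2, "ay": 20, "az": -12.7, "tx": 0.0158, "ty": 0.2874, "tz": 0.0166, "gripper": 0.052}, {"ax": 2.2, "ay": 20, "az": -12.7, "tx": 0.0158, "ty": 0.2874, "tz": 0.0166, "gripper": 0.052}, {"ax": 2.2, "ay": 20, "az": -12.7, "tx": 0.0158, "ty": 0.2874, "tz": 0.0166, "gripper": 0.052}]'

```text
time_s: 14.52
eef_pos: [500.7, -17.5, 148.2]
eef_rot: [3.14, -0.35, 0.169]
ft_force: [-0.3, 0.8, -1.4]
opening: 56.4
grip_force: 54.4
```

```bash
echo "0 0 0 0 0 -.15
2.2 20 -12.7 .0158 .2874 .0166">>cmds.txt; python3 - <<'E'
from h import *
from station import camera
stat();go(O+RM@[.9,1.9,75],.169,-.35)
for n in("side","top"):
    c=camera(n);np.save(f"pics/{n}4.npy",c,allow_pickle=True)
a=load("top4");b=load("side4")
A=cv2.resize(a["frame"][140:230,285:375,::-1],(400,400),interpolation=2);B=cv2.resize(b["frame"][140:230,275:365,::-1],(400,400),interpolation=2)
cv2.imwrite("pics/c4.png",np.hstack([A,B]))
E
```

```text
t 14.5167 cradle-frame meas [ 0.74  2.2  74.5 ] cmd [ 0.84  1.87 74.97] tilt err [-0.07  0.02  0.01] F cradle [-0.62  0.81 -1.23] open 56.4
ax ay az [ 0.02 -0.02 -0.02] t [ 0.0001 -0.     -0.    ] rows>= 0.0
```

View pics/c4.png

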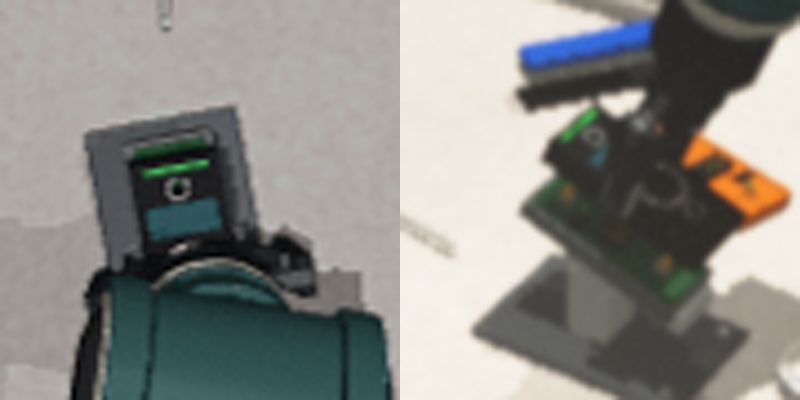

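The cover is held level over the shell, window and light up-slope, with a hole visible at about (325,182). I'll check its alignment against the dowels numerically.

```bash
python3 - <<'E'
from h import *
c=load("top4");H,S,V=cv2.cvtColor(c["frame"],cv2.COLOR_RGB2HSV).astype(int).transpose(2,0,1)
h=74.5-16.5+20
# hole ring: white annulus
for n,m,b in(("ring",(V>95)&(S<70),(320,177,331,188)),("light",(S>110)&(H>50)&(H<80)&(V>110),(312,172,336,182)),("win",(S>60)&(H>85)&(H<110),(312,183,338,197))):
    q=blob(m,b);P=onplane(c,q.reshape(-1,2),O+RM[:,2]*h,RM);print(n,P.min(0).round(1),P.max(0).round(1),((P.min(0)+P.max(0))/2).round(1))
# same on desk
c=load("top0");H,S,V=cv2.cvtColor(c["frame"],cv2.COLOR_RGB2HSV).astype(int).transpose(2,0,1)
Rd=R.from_euler("xyz",[0,0,-.055]).as_matrix()
for n,m,b in(("ring",(V>95)&(S<70),(227,184,240,190)),("light",(S>110)&(H>50)&(H<80)&(V>110),(226,178,243,187)),("win",(S>60)&(H>85)&(H<110),(222,186,244,200))):
    P=onplane(c,blob(m,b).reshape(-1,2),np.array([501.,269.5,20]),Rd);print(n,P.min(0).round(1),P.max(0).round(1),((P.min(0)+P.max(0))/2).round(1))
E
```

```text
ring [49.4  1.1  0. ] [52.1  7.   0. ] [50.8  4.1  0. ]
light [57.2 -8.4  0. ] [60.5 16.4  0. ] [58.8  4.   0. ]
win [ 14.4 -23.3  -0. ] [36.9 24.   0. ] [25.7  0.4  0. ]
ring [39.3 -4.3  0. ] [52.  5.  0.] [45.6  0.3  0. ]
light [ 57.9 -18.9   0. ] [61.5  2.8  0. ] [59.7 -8.1  0. ]
win [ 15.4 -21.2   0. ] [36.9 22.7  0. ] [26.1  0.8  0. ]
```

Request:
send_rows --moves '[{"ax": 0, "ay": 0, "az": 0, "tx": 0.0004, "ty": 0.0004, "tz": 0.01, "gripper": 0.052}, {"ax": 0, "ay": 0, "az": 0, "tx": 0.0004, "ty": 0.0004, "tz": 0.02, "gripper": 0.052}, {"ax": 0, "ay": 0, "az": 0, "tx": 0.0004, "ty": 0.0004, "tz": 0.026, "gripper": 0.052}, {"ax": 0, "ay": 0, "az": 0, "tx": 0.0004, "ty": 0.0004, "tz": 0.028, "gripper": 0.052}, {"ax": 0, "ay": 0, "az": 0, "tx": 0.0004, "ty": 0.0004, "tz": 0.029, "gripper": 0.052}, {"ax": 0, "ay": 0, "az": 0, "tx": 0.0004, "ty": 0.0004, "tz": 0.03, "gripper": 0.052}, {"ax": 0, "ay": 0, "az": 0, "tx": 0.0004, "ty": 0.0004, "tz": 0.031, "gripper": 0.052}, {"ax": 0, "ay": 0, "az": 0, "tx": 0.0004, "ty": 0.0004, "tz": 0.032, "gripper": 0.052}, {"ax": 0, "ay": 0, "az": 0, "tx": 0.0004, "ty": 0.0004, "tz": 0.032, "gripper": 0.052}]'

```text
time_s: 15.37
eef_pos: [512.1, -16.5, 118.4]
eef_rot: [3.14, -0.351, 0.169]
ft_force: [-0.1, 0.1, -1.3]
opening: 56.5
grip_force: 54.4
```

```bash
echo "0 0 0 .0004 .0004 .032">>cmds.txt; python3 -c "
from h import *
stat()"
```

```text
t 15.3667 cradle-frame meas [ 1.16  1.27 42.54] cmd [ 1.25  1.46 42.98] tilt err [-0.09  0.04  0.  ] F cradle [-0.54  0.12 -1.18] open 56.5
```

The dowel noses are in the holes with no contact force. Continuing.

Request:
send_rows --moves '[{"ax": 0, "ay": 0, "az": 0, "tx": 0, "ty": -0.0003, "tz": 0.001, "gripper": 0.052}, {"ax": 0, "ay": 0, "az": 0, "tx": 0, "ty": -0.0003, "tz": 0.002, "gripper": 0.052}, {"ax": 0, "ay": 0, "az": 0, "tx": 0, "ty": -0.0003, "tz": 0.003, "gripper": 0.052}, {"ax": 0, "ay": 0, "az": 0, "tx": 0, "ty": -0.0003, "tz": 0.004, "gripper": 0.052}, {"ax": 0, "ay": 0, "az": 0, "tx": 0, "ty": -0.0003, "tz": 0.0045, "gripper": 0.052}, {"ax": 0, "ay": 0, "az": 0, "tx": 0, "ty": -0.0003, "tz": 0.0045, "gripper": 0.052}]'

```text
time_s: 15.87
eef_pos: [513.5, -15.9, 114.1]
eef_rot: [3.14, -0.351, 0.169]
ft_force: [-2.8, -0.0, 1.0]
opening: 56.6
grip_force: 54.8
```

```bash
echo "0 0 0 0 -.0003 .0045">>cmds.txt; python3 -c "
from h import *
stat()"
```

```text
t 15.8667 cradle-frame meas [ 1.11  1.61 38.02] cmd [ 1.25  1.75 38.48] tilt err [-0.08  0.03 -0.01] F cradle [-2.29  0.47  1.89] open 56.6
```

The contacts are just starting to push back. I'll press on at a steady rate.

Request:
send_rows --moves '[{"ax": 0, "ay": 0, "az": 0, "tx": 0, "ty": 0, "tz": 0.0005, "gripper": 0.052}, {"ax": 0, "ay": 0, "az": 0, "tx": 0, "ty": 0, "tz": 0.001, "gripper": 0.052}, {"ax": 0, "ay": 0, "az": 0, "tx": 0, "ty": 0, "tz": 0.0015, "gripper": 0.052}, {"ax": 0, "ay": 0, "az": 0, "tx": 0, "ty": 0, "tz": 0.002, "gripper": 0.052}, {"ax": 0, "ay": 0, "az": 0, "tx": 0, "ty": 0, "tz": 0.0025, "gripper": 0.052}, {"ax": 0, "ay": 0, "az": 0, "tx": 0, "ty": 0, "tz": 0.003, "gripper": 0.052}, {"ax": 0, "ay": 0, "az": 0, "tx": 0, "ty": 0, "tz": 0.0035, "gripper": 0.052}, {"ax": 0, "ay": 0, "az": 0, "tx": 0, "ty": 0, "tz": 0.0035, "gripper": 0.052}]' --grip_force 60

```text
time_s: 16.53
eef_pos: [514.8, -15.7, 110.8]
eef_rot: [3.14, -0.351, 0.169]
ft_force: [-3.9, -0.2, 4.7]
opening: 55.9
grip_force: 67.3
```

```bash
echo "0 0 0 0 0 .0035">>cmds.txt; python3 -c "
from h import *
stat()"
```

```text
t 16.5333 cradle-frame meas [ 1.21  1.6  34.52] cmd [ 1.25  1.75 34.98] tilt err [-0.09  0.05 -0.01] F cradle [-2.09  0.48  5.72] open 55.9
```

Request:
send_rows --moves '[{"ax": 0, "ay": 0, "az": 0, "tx": 0, "ty": 0, "tz": 0.0004, "gripper": 0.052}, {"ax": 0, "ay": 0, "az": 0, "tx": 0, "ty": 0, "tz": 0.0008, "gripper": 0.052}, {"ax": 0, "ay": 0, "az": 0, "tx": 0, "ty": 0, "tz": 0.0012, "gripper": 0.052}, {"ax": 0, "ay": 0, "az": 0, "tx": 0, "ty": 0, "tz": 0.0016, "gripper": 0.052}, {"ax": 0, "ay": 0, "az": 0, "tx": 0, "ty": 0, "tz": 0.0016, "gripper": 0.052}]'

```text
time_s: 16.95
eef_pos: [515.2, -15.6, 109.5]
eef_rot: [3.14, -0.351, 0.169]
ft_force: [-7.7, -1.6, 9.1]
opening: 56.6
grip_force: 67.9
```

```bash
echo "0 0 0 0 0 .0016">>cmds.txt; python3 -c "
from h import *
stat()"
```

```text
t 16.95 cradle-frame meas [ 1.19  1.6  33.15] cmd [ 1.25  1.75 33.38] tilt err [-0.08  0.03 -0.01] F cradle [-4.29 -0.23 11.27] open 56.6
```

Request:
send_rows --moves '[{"ax": 0, "ay": 0, "az": 0, "tx": 0, "ty": 0, "tz": 0.0003, "gripper": 0.052}, {"ax": 0, "ay": 0, "az": 0, "tx": 0, "ty": 0, "tz": 0.0006, "gripper": 0.052}, {"ax": 0, "ay": 0, "az": 0, "tx": 0, "ty": 0, "tz": 0.0006, "gripper": 0.052}, {"ax": 0, "ay": 0, "az": 0, "tx": 0, "ty": 0, "tz": 0.0006, "gripper": 0.052}]'

```text
time_s: 17.28
eef_pos: [515.3, -15.6, 109.5]
eef_rot: [3.14, -0.35, 0.169]
ft_force: [-16.8, -1.2, 17.1]
opening: 56.2
grip_force: 69.2
```

```bash
echo "0 0 0 0 0 .0006">>cmds.txt; python3 -c "
from h import *
stat()
from station import readout;o=readout.get_obs();print(RM.T@o['wrist_torque'])"
```

```text
t 17.2833 cradle-frame meas [ 1.25  1.59 33.1 ] cmd [ 1.25  1.75 32.78] tilt err [-0.08  0.02 -0.01] F cradle [-9.88  1.64 21.77] open 56.2
[0.5692782  1.80030481 0.02727497]
```

The seam is in solid contact: the tool stopped at z=33.1 and the force is rising. An up-slope side load of 10 N is left, so I'll relieve it to keep the shell against the ledge.

Request:
send_rows --moves '[{"ax": 0, "ay": 0, "az": 0, "tx": -0.0005, "ty": 0, "tz": 0, "gripper": 0.052}, {"ax": 0, "ay": 0, "az": 0, "tx": -0.001, "ty": 0, "tz": 0, "gripper": 0.052}, {"ax": 0, "ay": 0, "az": 0, "tx": -0.0015, "ty": 0, "tz": 0, "gripper": 0.052}, {"ax": 0, "ay": 0, "az": 0, "tx": -0.0015, "ty": 0, "tz": 0, "gripper": 0.052}]'

```text
time_s: 17.62
eef_pos: [514.9, -15.8, 109.5]
eef_rot: [3.14, -0.354, 0.169]
ft_force: [-0.9, 1.2, 10.2]
opening: 56.2
grip_force: 67.8
```

```bash
echo "0 0 0 -.0015 0 0">>cmds.txt; python3 - <<'E'
from h import *
from station import readout,camera
stat();o=readout.get_obs();print(RM.T@o['wrist_torque'])
for n in("side","top"):
    c=camera(n);np.save(f"pics/{n}5.npy",c,allow_pickle=True)
a=load("top5");b=load("side5")
A=cv2.resize(a["frame"][150:230,285:365,::-1],(400,400),interpolation=2);B=cv2.resize(b["frame"][160:240,275:355,::-1],(400,400),interpolation=2)
cv2.imwrite("pics/c5.png",np.hstack([A,B]))
E
```

```text
t 17.6167 cradle-frame meas [ 0.87  1.52 33.19] cmd [-0.25  1.75 32.77] tilt err [-0.1  0.2 -0. ] F cradle [2.82 1.29 9.79] open 56.2
[ 0.29668158 -0.28047048 -0.04178578]
```

View pics/c5.png

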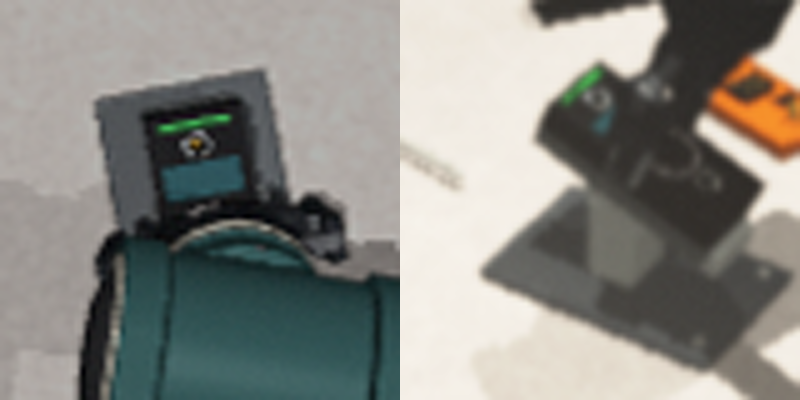

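Request:
send_rows --moves '[{"ax": 0, "ay": -0.1, "az": 0, "tx": -0.0003, "ty": 0, "tz": 0.0003, "gripper": 0.052}, {"ax": 0, "ay": -0.15, "az": 0, "tx": -0.0004, "ty": 0, "tz": 0.0006, "gripper": 0.052}, {"ax": 0, "ay": -0.15, "az": 0, "tx": -0.0004, "ty": 0, "tz": 0.0008, "gripper": 0.052}, {"ax": 0, "ay": -0.15, "az": 0, "tx": -0.0004, "ty": 0, "tz": 0.0008, "gripper": 0.052}, {"ax": 0, "ay": -0.15, "az": 0, "tx": -0.0004, "ty": 0, "tz": 0.0008, "gripper": 0.052}, {"ax": 0, "ay": -0.15, "az": 0, "tx": -0.0004, "ty": 0, "tz": 0.0008, "gripper": 0.052}]'

```text
time_s: 18.22
eef_pos: [515.0, -15.8, 109.4]
eef_rot: [3.14, -0.351, 0.169]
ft_force: [-8.3, 1.8, 19.1]
opening: 55.9
grip_force: 69.1
```

```bash
echo "0 -.15 0 -.0004 0 .0008">>cmds.txt; python3 - <<'E'
from h import *
from station import readout
stat();o=readout.get_obs();print(RM.T@o['wrist_torque'])
c=load("top5");H,S,V=cv2.cvtColor(c["frame"],cv2.COLOR_RGB2HSV).astype(int).transpose(2,0,1)
for n,m,b in(("light",(S>110)&(H>50)&(H<80)&(V>110),(312,172,336,182)),("win",(S>60)&(H>85)&(H<110),(312,178,338,195))):
    P=onplane(c,blob(m,b).reshape(-1,2),O+RM[:,2]*36,RM);print(n,P.min(0).round(1),P.max(0).round(1),((P.min(0)+P.max(0))/2).round(1),cv2.minAreaRect(P[:,:2].astype(np.float32))[2])
m=(H>10)&(H<35)&(S>90)&(V>110);n_,l,st,ce=cv2.connectedComponentsWithStats(m[160:220,305:350].astype(np.uint8))
for i in range(1,n_): print("brass",st[i,4],onplane(c,[ce[i]+[305,160]],O+RM[:,2]*28,RM).round(1))
E
```

```text
t 18.2167 cradle-frame meas [ 0.91  1.53 33.11] cmd [-0.65  1.75 31.97] tilt err [-0.1   0.08 -0.01] F cradle [-0.89  3.21 20.64] open 55.9
[ 0.73727779  0.29290365 -0.05005802]
light [58.   8.7  0. ] [59.6 17.1  0. ] [58.8 12.9  0. ] 79.42811584472656
win [ 13.7 -24.4  -0. ] [36.9 23.1  0. ] [25.3 -0.6  0. ] 0.9693542122840881
brass 2 [[45.7  0.2 -0. ]]
```

```bash
python3 -c "
from station import sign_off
print(sign_off())"
```

```text
the job is handed in; nothing more can be done
None
```

The job is handed in: the shell sits against the ledge, centred to about 0.5 mm after one re-centring, and the cover is over both dowels with its window up-slope; the gripper holds it shut at about 20 N, with the seam judged closed from the force and depth readings.

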